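Short spin on the bench centrifuge

ROBOT

A 6-joint arm with a two-finger parallel gripper is mounted at the origin on a cart in front of the work surface, level with it; the furniture and walls round the work are solid. World frame = base frame: x ahead of the robot, y to its left, z up, the work surface at z = 0. Lengths are in m, angles in rad, forces in N, time in s.
With the tool pointing down it reaches from about 0.375 to 0.975 m from the base axis. Payload 3.8 kg.
Tool frame: the origin (TCP) lies midway between the tips of the shut fingers; the grasp point (between the pads) lies 19 mm behind it; z points along the fingers, y is the line along which they close (so a half turn about z gives the same grasp; the last joint's range is limited). The gripper opens to 88 mm and grips with 3 to 60 N. Pads are 18 mm wide; open, the fingers measure 123 mm over their backs; the gripper's body (75 mm by 187 mm) begins 45 mm behind the grasp point.
Start: joints at [1.288, 0.264, 1.604, -0, 1.274, -0.037], TCP at [0.164, 0.655, 0.239] pointing down, gripper open.
Joint ranges: [-2.63, 2.63], [-0.94, 2.18], [0.31, 2.57], [-1.31, 4.45], [0, 2.66], [-2.55, 2.55]. Speed limits (rad/s): [2.57, 2.57, 3.14, 3.14, 3.14, 3.14].

INTERFACE

Orientations are given as a rotation vector (axis times angle).
In Python, from cell import manip, inverse_kinematics, cams, order gives the robot as it stands. Calls block until the motion is done:
- manip.move_pose(position, orientation): joint-space move of the TCP to a pose.
- manip.move_linear(position, rate=0.15, rot=None): straight line of the TCP; rot=None keeps the orientation; rate is the mean speed in m/s.
- manip.set_joints(angles): joint-space move.
- manip.set_gripper(opening, force=None): finger opening in m; force is the grip in N (None keeps the last); returns when the fingers have stopped.
- manip.dwell(seconds).
- inverse_kinematics(position, orientation): joint angles nearest the present ones, or None.
- manip.state(): the state.
- cams.capture(name): name is "side" or "top"; returns a dict with "image" (420x560x3 uint8, blue, green, red), "z_map" (420x560 float32, m along the optical axis (not along the pixel's ray), 0 where there is no reading), "intrinsics" (3x3 intrinsics, pixels), "position" and "orientation" of the camera in the world. Camera axes: x right, y down, z forward; pixel columns grow to the right and rows downward; lengths in m; the calibration is good to about 2 mm. A picture is of the moment at which its call begins.
A pose or a line that the arm cannot do raises manip.IKError and nothing moves.
- order.close_job(): hands the job in; it is judged then, once.
The state is a dict: "clock": time; "joint_pos": joint angles; "joint_velocities": joint speeds; "tau": joint torques, N m; "tool_pos": TCP position; "tcp_rot": TCP orientation; "contact_force": force on the tool from outside, world axes, zero at the start; "moment": the same for the moment, N m; "gripper_width": finger opening in m; "grasp_force": force on a finger pad.
Only numpy, scipy, OpenCV 4.12 (cv2) and the standard library are available. Lean on these libraries where they do the work, as an engineer would, in place of code of your own. Each camera call takes 0.05 s, during which the arm holds its last target. There are 200 camera calls.

TASK

Give the tubes in the small bench centrifuge a short spin: switch it on by pressing down the raised end of its rocker, then press the open lid fully shut, then push the round key down and finish while the fingers are still holding it down. Leave the square and the bar-shaped key unpressed. Everything is done by pressing, nothing by gripping: do not open the lid farther, and pick up, shift or tip none of the loose things standing round the machine.

Things in the scene. Friction and masses are not known exactly. Their poses are not given: they have to be found in the camera images.
- centrifuge: white bench centrifuge, fixed: in front a flat control deck, 130 mm deep, 220 wide, top at 60 mm; behind it the rotor chamber, 150 mm deep, 220 wide, rim at 95 mm, under the lid. Origin on the worktop under the line where deck and chamber meet, mid width; x from deck to chamber, y left, z up. Rocker and keys stand in one row on the deck at x = -66 mm, rocker at y = 80 mm
- lid (a joint): lid angle, rad: 0 shut (level), growing as it opens; starts at 0.35 to 0.65. Flat grey lid, 152 mm hinge to front, 220 wide, 10 thick, round window; hinge along the chamber's far edge at x = 148, z = 95 mm in the centrifuge's frame. Shut, its upper face is 107 mm above the worktop. Stays where left: stiff hinge, about 1 N down near the front edge moves it; no spring or catch
- lid_front (a point): point on the lid's upper face, mid width, 125 mm from the hinge (27 mm in from the front edge); it moves with the lid. Place to press
- rocker (a joint): power rocker, rad: 0 off (end towards the operator raised), 0.30 fully on (that end down). Tips about a pivot across the deck at x = -66 mm, y = 80 mm in the centrifuge's frame; stays where it is left; about 2.5 N on the raised end moves it
- rocker_raised_end (a point): top of the rocker's end nearest the operator, 21 mm from the pivot, on the grey V-shaped rocker 60 mm long (front to back) and 30 mm wide in a black frame; about 76 mm above the worktop when off, 70 mm when on; it sinks about 6 mm
- unit_round: the round key with its thin black surround plate (46 x 34 mm), fixed to the deck; origin on the deck under the middle of the key; axes parallel to the centrifuge's. The three keys stand at y = 24, -28 and -80 mm in the centrifuge's frame; which is where varies
- key_round (a joint): travel of the round key, 26 mm across, in m: 0 up, 0.006 fully down. Its spring pushes it up again when let go: it begins to move at 1.2 N and is fully down at 4.8 N
- top_round (a point): middle of the top of the round key, 26 mm across, grey plastic; 70 mm above the worktop when up, 64 mm when fully down
- key_square (a joint): travel of the square key, 24 x 24 mm, in m: 0 up, 0.006 fully down. Its spring pushes it up again when let go: it begins to move at 1.2 N and is fully down at 4.8 N
- top_square (a point): middle of the top of the square key, 24 x 24 mm, grey plastic; 70 mm above the worktop when up, 64 mm when fully down
- key_bar (a joint): travel of the bar-shaped key, 36 mm front to back and 14 mm wide, in m: 0 up, 0.006 fully down. Its spring pushes it up again when let go: it begins to move at 1.2 N and is fully down at 4.8 N
- top_bar (a point): middle of the top of the bar-shaped key, 36 mm front to back and 14 mm wide, grey plastic; 70 mm above the worktop when up, 64 mm when fully down
- sample_glass_1: bystander, loose, not to be moved: a capped sample glass, upright, 49 mm wide, 77 mm tall; origin at the centre of its underside, z up
- stopper_3: bystander, loose, not to be moved: a large rubber stopper, upright, 31 mm wide, 30 mm tall; origin at the centre of its underside, z up
- stopper_1: bystander, loose, not to be moved: a smaller rubber stopper, upright, 26 mm wide, 28 mm tall; origin at the centre of its underside, z up
- timer: bystander, loose, not to be moved: a digital bench timer with three tiny keys of its own (not part of the job), 62 x 66 x 20 mm; origin at the centre of its underside, z up
- petri_2: bystander, loose, not to be moved: a glass Petri dish with lid, 92 mm wide, 15 mm tall; origin at the centre of its underside, z up
- marker_pen: bystander, loose, not to be moved: a marker pen lying flat, 15 x 134 x 16 mm; origin at the centre of its underside, z up

How it is judged:
On the way, in this order (a step that is already met when the one before it is completed fails the run):
1. The rocker is switched on (value of joint rocker above 0.22 rad), for 0.1 s.
2. The lid is pressed shut (value of joint lid below 0.04 rad), for 0.1 s.
3. The round key is pushed down (value of joint key_round above 0.0035 m), for 0.3 s.
At the end, for the whole second after the job is handed in: The program has finished with the fingers still pressing the round key (more than 1 N) at least 3.5 mm of its 6 mm down; the rocker is on (over 0.22 rad), the lid shut (under 0.04 rad), and the other two keys up (within 1 mm) (value of joint rocker above 0.22 rad and value of joint lid below 0.04 rad and value of joint key_round above 0.0035 m and contact force between the fingers and unit_round above 1 N and value of joint each of key_square, key_bar below 0.001 m); the arm keeps its last pose, push and grip.
It fails at once if The square or the bar-shaped key is pressed (over 2.5 mm) (value of joint any of key_square, key_bar above 0.0025 m).
It fails at once if The round key is pressed while the lid is still open (value of joint key_round above 0.0025 m and value of joint lid above 0.06 rad).
It fails at once if The lid is lifted farther open instead of being pressed shut (value of joint lid above 0.85 rad).
It fails at once if A loose thing beside the machine is shifted by more than 25 mm (distance of any of sample_glass_1, stopper_3, stopper_1, timer, petri_2, marker_pen from where it was at the start of the episode above 0.025 m).
It fails at once if A loose thing beside the machine is lifted or tipped over (height (world z) of any of sample_glass_1, stopper_3, stopper_1, timer, petri_2, marker_pen above 0.015 m or angle between any of sample_glass_1, stopper_3, stopper_1's own z axis and vertical above 0.4 rad).
It also fails if it takes over 40 s, if anything falls off the work surface, if the arm or the gripper's body presses on something with over 40 N, if the wrist force passes 120 N, or if a joint passes its speed limit or range.

## Working session

There is one attempt and no reset: what is moved stays moved. The work goes in short steps, each a Python script; the robot and the scene stay as the last script left them, time stands still between calls to the robot, and variables do not carry over. Pictures are saved under pics/ and viewed, at most 10 in all, crops included, and the job is handed in when it is done.

```bash
mkdir -p pics; ls
cat > h.py <<'E'
import numpy as np, cv2
from scipy.spatial.transform import Rotation as R
from cell import manip, inverse_kinematics, cams, order
def cam(n):
    c=cams.capture(n); o=np.array(c["orientation"],float)
    c["R"]=o if o.shape==(3,3) else (R.from_rotvec(o).as_matrix() if o.size==3 else R.from_quat(o).as_matrix())
    return c
def cloud(c):
    z=c["z_map"]; h,w=z.shape; u,v=np.meshgrid(np.arange(w),np.arange(h)); K=np.array(c["intrinsics"])
    p=np.stack([(u-K[0,2])/K[0,0]*z,(v-K[1,2])/K[1,1]*z,z],-1)@c["R"].T+np.array(c["position"])
    p[z==0]=np.nan
    return p
def ray(c,u,v,h):
    K=np.array(c["intrinsics"]); d=c["R"]@np.linalg.solve(K,[u,v,1]); o=np.array(c["position"])
    return o+d*(h-o[2])/d[2]
E
python3 - <<'E'
from h import *
for n in("top","side"):
    c=cam(n); cv2.imwrite(f"pics/{n}0.png",c["image"]); print(n,c["orientation"],c["position"],c["intrinsics"])
s=manip.state(); print(s)
E
```

```text
pics
top [-2.0914559   2.15072106 -0.17173439] [0.39627732 0.0437489  1.09820105] [[426.19212158   0.         277.72942915]
 [  0.         426.19212158 210.8531144 ]
 [  0.           0.           1.        ]]
side [-2.15498713  1.4884541  -0.44758219] [-0.02809975 -0.17937116  1.03111524] [[507.75194357   0.         285.6015674 ]
 [  0.         507.75194357 209.7174548 ]
 [  0.           0.           1.        ]]
{'clock': 0.1, 'joint_pos': array([ 1.28805115e+00,  2.64690580e-01,  1.60523169e+00,  3.30441804e-05,
        1.27368256e+00, -3.69130800e-02]), 'joint_velocities': array([ 0.00091675, -0.00010386, -0.00425712, -0.00253285,  0.00168207,
       -0.00020794]), 'tau': array([-2.87365201e-04, -5.03613102e+01, -3.58076048e+01,  7.30897486e-02,
        2.31876725e-02, -6.88064347e-05]), 'tool_pos': array([0.16409305, 0.65409625, 0.237507  ]), 'tcp_rot': array([-3.85152383e-01, -3.11753820e+00,  3.11218820e-03]), 'contact_force': array([-0.2954997 ,  0.0828563 ,  0.38666658]), 'moment': array([ 0.11726455,  0.04107371, -0.02308482]), 'grasp_force': 0.0, 'gripper_width': 0.08820946151273859}
```

View pics/top0.png

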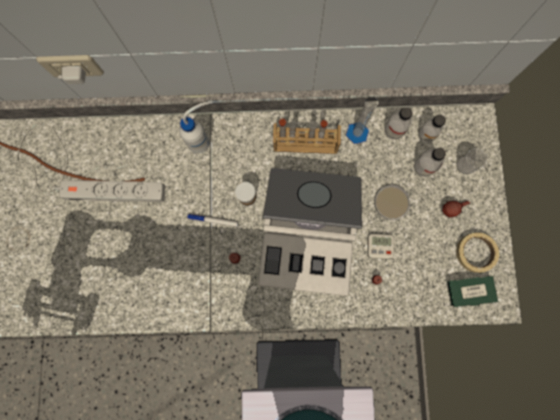

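View pics/side0.png

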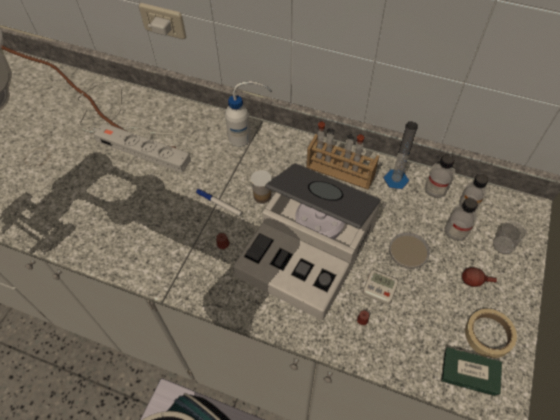

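The top view shows the machine with the rocker at (273,260) and keys at (296,262), (317,265) and (339,267). The lid is open around (314,197). The side view shows the same row at (260,247) to (325,279). I'll zoom in to tell the key shapes apart and fit the deck.

Run:
```python
from h import *
t=cam("top"); s=cam("side")
a=cv2.resize(t["image"][225:300,250:360],(770,525),interpolation=cv2.INTER_CUBIC)
b=cv2.resize(s["image"][220:310,225:345],(780,585),interpolation=cv2.INTER_CUBIC)
cv2.imwrite("pics/a.png",cv2.convertScaleAbs(a,alpha=1.6)); cv2.imwrite("pics/b.png",cv2.convertScaleAbs(b,alpha=1.8))
for n,c,roi in(("top",t,(235,290,255,360)),("side",s,(225,310,230,345))):
    p=cloud(c); g=c["image"].max(2); m=np.zeros(g.shape,np.uint8)
    r=roi; m[r[0]:r[1],r[2]:r[3]]=((g<45)&(p[...,2]>.052)&(p[...,2]<.085))[r[0]:r[1],r[2]:r[3]]
    for k in cv2.findContours(m,cv2.RETR_EXTERNAL,cv2.CHAIN_APPROX_NONE)[0]:
        if cv2.contourArea(k)<40: continue
        (u,v),wh,ang=cv2.minAreaRect(k); print(n,(round(u,1),round(v,1)),np.round(wh),round(ang),ray(c,u,v,.063).round(4))
    m=(abs(p[...,2]-.06)<.004); m[:r[0]-5]=0; m[r[1]+8:]=0; m[:,:r[2]-5]=0;m[:,r[3]+5:]=0
    q=p[m][:,:2]; print(m.sum(),cv2.minAreaRect((q*1000).astype(np.float32)), np.median(p[m][:,2]))
```

```text
top (291.4, 262.0) [ 4. 17.] 11 [0.4558 0.0282 0.063 ]
3789 ((465.2155456542969, -6.9001312255859375), (220.0509033203125, 155.94761657714844), 82.60590362548828) 0.061092494556533206
side (324.3, 279.9) [14. 17.] 27 [ 0.4387 -0.0854  0.063 ]
side (302.4, 269.4) [13. 18.] 31 [ 0.4455 -0.0341  0.063 ]
side (280.8, 258.9) [14. 19.] 31 [0.4529 0.018  0.063 ]
side (258.6, 248.1) [15. 29.] 34 [0.4607 0.0728 0.063 ]
4735 ((492.00640869140625, -11.409133911132812), (219.0637664794922, 212.90220642089844), 82.38982391357422) 0.060243919632004705
```

View pics/a.png

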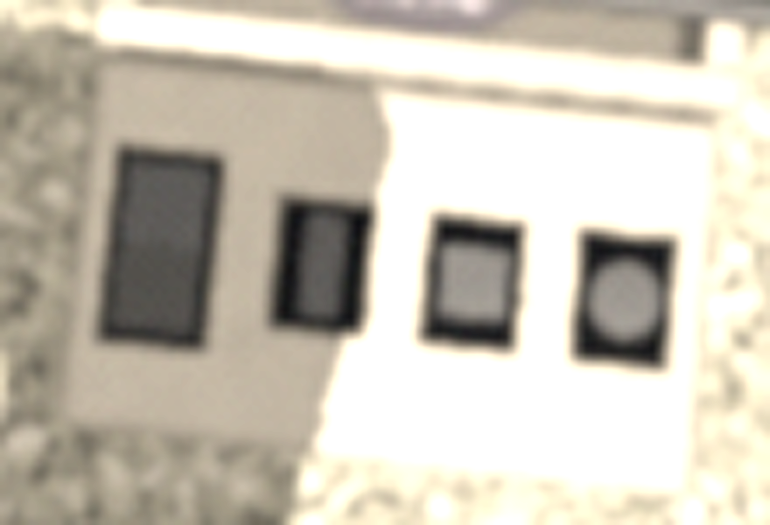

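View pics/b.png

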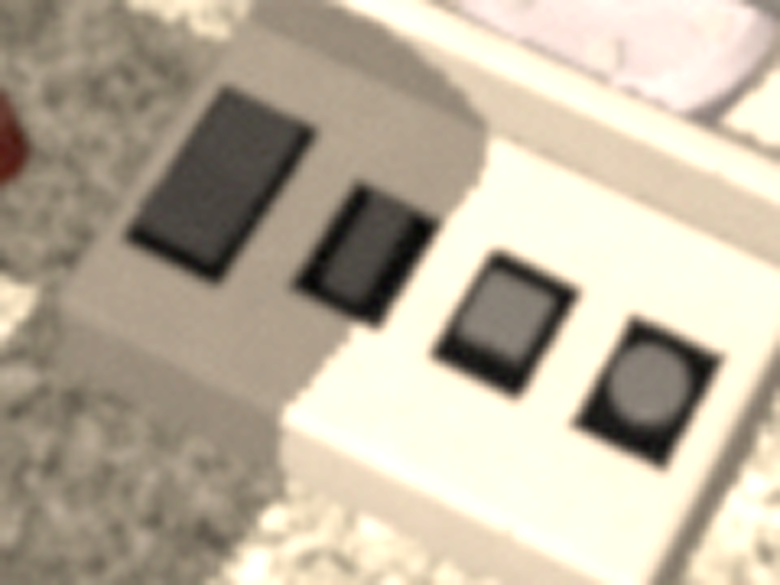

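The round key is the rightmost one (machine y = -80 mm), with the square at -28 and the bar at 24. The side-view row length of 160 mm matches the spec. Next I fit the frame from both views.

```bash
cat >> h.py <<'E'
def fit(loc,w):
    a,b=np.array(loc),np.array(w); H=(a-a.mean(0)).T@(b-b.mean(0))
    th=np.arctan2(H[0,1]-H[1,0],H[0,0]+H[1,1]); Q=np.array([[np.cos(th),-np.sin(th)],[np.sin(th),np.cos(th)]])
    return th,b.mean(0)-Q@a.mean(0),Q
E
python3 - <<'E'
from h import *
t=cam("top"); s=cam("side")
loc=[(-.066,y) for y in(.08,.024,-.028,-.08)]
T=[ray(t,u/7+250,v/7+225,.062)[:2] for u,v in((160,247),(322,265),(473,283),(625,299))]
S=[ray(s,u,v,.062)[:2] for u,v in((258.6,248.1),(280.8,258.9),(302.4,269.4),(324.3,279.9))]
for n,W in(("top",T),("side",S),("both",(np.array(T)+S)/2)):
    th,o,Q=fit(loc,W); print(n,th,o,"res mm",((np.array(loc)@Q.T+o-W)*1000).round(1).tolist())
print("round top", ray(t,625/7+250,300/7+225,.07),ray(s,648/6.5+225,385/6.5+220,.07),"pred",Q@[-.066,-.08]+o)
# lid angle from top depth
for c in(t,s):
    p=cloud(c); m=(np.nan_to_num(p[...,2])>.098)&(np.nan_to_num(p[...,2])<.25); l=(p[...,:2]-o)@Q
    m&=(abs(l[...,1])<.1)&(l[...,0]>.02)&(l[...,0]<.14)&(c["image"].max(2)<110); k=np.polyfit(l[...,0][m],p[...,2][m],1)
    print("lid",m.sum(),np.arctan(-k[0]),np.polyval(k,.148),l[...,0][m].min(),p[...,2][m].max())
c,sn=np.cos(th),np.sin(th); M=np.column_stack([[-c,-sn,0],[-sn,c,0],[0,0,-1]]); rv=R.from_matrix(M).as_rotvec()
np.savez("f.npz",o=o,Q=Q,rv=rv)
for x,y,z in((-.088,.08,.12),(-.088,.08,.065),(.035,0,.22),(.035,0,.1),(-.066,-.08,.06)):
    P=[*(Q@[x,y]+o),z]; print(np.round(P,3),inverse_kinematics(P,rv))
E
```

```text
top -0.13891629007119885 [ 0.51539214 -0.01594071] res mm [[-0.1, -0.5], [-0.1, -0.2], [0.3, 0.1], [-0.1, 0.5]]
side -0.1378620380798122 [ 0.5154234  -0.01512156] res mm [[-0.1, 0.1], [-0.0, -0.4], [0.2, 0.2], [-0.1, 0.1]]
both -0.13839051697344512 [ 0.51540777 -0.01553122] res mm [[-0.1, -0.2], [-0.1, -0.3], [0.2, 0.2], [-0.1, 0.3]]
round top [ 0.43834357 -0.08552145  0.07      ] [ 0.43703738 -0.08640485  0.07      ] pred [ 0.43900284 -0.08566172]
lid 4022 0.48941201888488634 0.11116124555772464 0.0200137725151923 0.18060263882430483
lid 2799 0.4878547598163048 0.10989707338332297 0.020010669511137846 0.1803646551667134
[0.439 0.076 0.12 ] [ 1.15080848e-01 -6.56352496e-02  2.19743356e+00 -4.44089210e-16
  1.00979435e+00 -1.31732496e+00]
[0.439 0.076 0.065] [ 1.15080848e-01  1.33273316e-02  2.24058943e+00 -4.44089210e-16
  8.87675896e-01 -1.31732496e+00]
[ 0.55 -0.02  0.22] [-8.22465370e-02  4.17258728e-02  1.89344202e+00 -4.44089210e-16
  1.20642476e+00 -1.51465235e+00]
[ 0.55 -0.02  0.1 ] [-8.22465370e-02  1.58506281e-01  2.00427716e+00 -4.44089210e-16
  9.78809215e-01 -1.51465235e+00]
[ 0.439 -0.086  0.06 ] [-2.48404866e-01  2.41712070e-02  2.24096842e+00 -4.44089210e-16
  8.76453029e-01 -1.68081068e+00]
```

Both views agree to 1 mm, residuals are under 0.5 mm, and the lid is at 0.49 rad. Now I'll press the rocker with shut fingers, in small steps with a force stop.

```bash
cat >> h.py <<'E'
import os
if os.path.exists("f.npz"): f=np.load("f.npz"); o,Q,rv=f["o"],f["Q"],f["rv"]
def W(x,y,z): return np.array([*(Q@[x,y]+o),z])
def fz(): return manip.state()["contact_force"][2]
def press(x,y,z0,z1,step,fmax,rate=.03):
    b=fz(); z=z0
    while z>z1 and fz()-b<fmax:
        z=max(z-step,z1); manip.move_linear(W(x,y,z),rate=rate); st=manip.state()
        print(round(z,4),st["tool_pos"].round(4)[2],round(fz()-b,1))
    return z
E
python3 - <<'E'
from h import *
manip.set_gripper(0.0)
manip.move_pose(W(-.088,.08,.2),rv)
manip.move_linear(W(-.088,.08,.084),rate=.12); print(manip.state()["tool_pos"],W(-.088,.08,.084),manip.state()["gripper_width"])
press(-.088,.08,.084,.062,.002,9)
print(manip.state()["clock"])
E
```

```text
[0.43999718 0.07597687 0.08468984] [0.43928505 0.07584345 0.084     ] 0.00021209335378449923
0.082 0.0825 -1.6
0.08 0.0799 -1.0
0.078 0.0779 0.5
0.076 0.0758 -0.2
0.074 0.0738 -0.6
0.072 0.0718 0.6
0.07 0.0703 3.5
0.068 0.0701 19.3
7.0083
```

The fingers hit a hard stop at 70.1 mm with 19 N, as expected for the rocker fully on. Next is the lid.

Run:
```python
from h import *
manip.dwell(.15)
manip.move_linear(W(-.088,.08,.23),rate=.15)
c=cam("side"); p=cloud(c); l=(p[...,:2]-o)@Q   # rocker slope check
m=(abs(l[...,1]-.08)<.011)&(p[...,2]>.06)&(p[...,2]<.09)
for a,b in((-.093,-.08),(-.05,-.04)):
    q=m&(l[...,0]>a)&(l[...,0]<b); print("rocker z",a,np.median(p[...,2][q]) if q.any() else None,q.sum())
manip.move_linear(W(.033,0,.24),rate=.15)
manip.move_linear(W(.033,0,.18),rate=.1)
press(.033,0,.18,.1,.008,12,rate=.06) if 0 else press(.033,0,.18,.11,.01,15,rate=.06)
press(.033,0,.11,.1,.002,10)
manip.dwell(.15)
manip.move_linear(W(.033,0,.17),rate=.15)
manip.move_linear(W(-.066,-.08,.17),rate=.15)
print(manip.state()["clock"])
for n in("top","side"):
    c=cam(n);p=cloud(c);l=(p[...,:2]-o)@Q; z=np.nan_to_num(p[...,2])
    m=(z>.08)&(z<.13)&(abs(l[...,1])<.1)&(l[...,0]>.01)&(l[...,0]<.14)&(c["image"].max(2)<110)
    k=np.polyfit(l[...,0][m],z[m],1); print("lid",m.sum(),-k[0],np.polyval(k,.023))
    cv2.imwrite(f"pics/{n}1.png",c["image"])
```

```text
rocker z -0.093 0.06985815019404407 54
rocker z -0.05 0.07630936188234028 45
0.17 0.1698 0.9
0.16 0.1593 0.2
0.15 0.1492 0.4
0.14 0.1393 0.6
0.13 0.1293 -0.3
0.12 0.1193 0.1
0.11 0.1093 -0.8
0.108 0.108 1.1
0.106 0.1073 7.8
0.104 0.1072 18.7
15.0167
lid 3611 0.0006894725634462244 0.1083132271759819
lid 242 -0.003081901373188409 0.10680744476132972
```

View pics/side1.png

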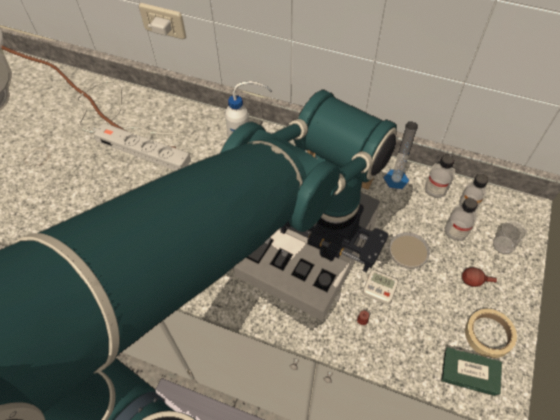

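The rocker is on: its front end is at 69.9 mm and its back end at 76.3 mm. The lid is level at 107 mm, so it is shut. The picture shows the gripper over the round key near (325,279), with everything around it undisturbed. Now I'll press the round key.

Run:
```python
from h import *
manip.move_linear(W(-.066,-.08,.078),rate=.1)
press(-.066,-.08,.078,.058,.002,8)
manip.dwell(.6); st=manip.state(); print(st["tool_pos"],W(-.066,-.08,0),st["contact_force"],st["clock"])
```

```text
0.076 0.0764 -0.0
0.074 0.0739 -0.4
0.072 0.0718 -0.1
0.07 0.0702 2.0
0.068 0.0682 3.0
0.066 0.0662 3.1
0.064 0.0644 6.1
0.062 0.0641 20.7
[ 0.43948308 -0.08578169  0.06408335] [ 0.43900284 -0.08566172  0.        ] [-5.63559221  0.73685077 20.39454589] 18.7833
```

The key is at its stop: tip at 64.1 mm, with a steady push of about 20 N.

```bash
python3 -c "
from h import *
print(order.close_job(), manip.state()['tool_pos'])"
```

```text
the job is handed in; nothing more can be done
the job is handed in; nothing more can be done
```

The job is handed in, result not shown: rocker on and lid shut (both measured), round key held fully down at about 20 N, square and bar keys never touched, nothing seen displaced, at about 19 s of the 40 s allowed.

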